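Arm the tester and hold a lamp driver in the test corner

TASK

Start the lamp driver's test: press the tester's keys fully down one at a time, first the round key, then the square key, then the narrow bar key. Then take the driver module by its heat sink, set it flat on the test nest and press it fully home into the corner, its long side against the far rail and its short side against the left rail, so that both sprung pins are pushed in flush. Finish while still holding it there, pressed against both rails at once, and leave the other things on the bench where they are.

Things in the scene. Friction and masses are not known exactly. Their poses are not given: they have to be found in the camera images.
- tester: fixed flat black tester box, 140 (x) x 190 (y) x 35 mm high, with a row of three spring keys along its y on the side nearer the robot and a dark window behind them; origin under its centre, z up
- round_top (a point): centre of the top of the round key (28 mm across). All three keys are the same grey plastic, each on a dark 40 mm square plinth; tops 51 mm above the bench, 56 mm from key to key, their order along the row differs from time to time
- square_top (a point): centre of the top of the square key (26 x 26 mm)
- bar_top (a point): centre of the top of the narrow bar key (30 mm along the tester's x, 11 mm along its y)
- round_key (a joint): travel of the round key in m: 0 up, 0.006 fully down (about 4 N); springs back
- square_key (a joint): travel of the square key in m: 0 up, 0.006 fully down (about 4 N); springs back
- bar_key (a joint): travel of the bar key in m: 0 up, 0.006 fully down (about 4 N); springs back
- driver: loose lamp driver module, 0.18 to 0.29 kg: black base 60 (x) x 80 (y) x 14 mm high, with a finned aluminium heat sink 40 (x) x 44 (y) x 40 mm high centred on top of it (54 mm overall; the heat sink can be gripped like a solid block). Origin under the centre of the base, z up; it is the same after a half turn about z
- nest: fixed test nest: flat aluminium plate 180 (x) x 200 (y) x 10 mm thick with two steel stop rails on it, 12 mm high above the plate and 18 mm thick, that make a corner; origin under the plate's centre, z up, x away from the robot, y to the left
- nest_corner (a point): the point on the plate's top (10 mm up) where the inner faces of the two rails would meet: at x = +60, y = +70 mm in the nest's frame. The module at home has its 80 mm side against the far rail and its 60 mm side against the left rail, so its origin is then 30 mm in -x and 40 mm in -y of this point (nest's axes) and level with it
- far_rail: the longer stop rail, 132 mm, along the nest's y, rigid; the more the module bears on one rail or on the plate, the more friction (plain dry contact) keeps it from sliding home to the other rail; its inner face looks to the nest's -x and lies at nest x = +60 mm. Origin above the nest's origin, on the plate's top
- left_rail: the shorter stop rail, 102 mm, along the nest's x; its inner face looks to the nest's -y and lies at nest y = +70 mm. Origin above the nest's origin, on the plate's top
- far_pin (a joint): travel in m of the sprung brass contact pin (9 mm thick, 7 mm above the plate, at nest y = +30 mm) that stands 5 mm out of the far rail's inner face: 0 out, about 0.005 pressed flush, which takes about 3 N; it pushes the module back out when let go
- left_pin (a joint): the same for the pin of the left rail, at nest x = +30 mm
- screw_bowl: bystander: white round ceramic bowl of screws, 90 mm across, 45 mm high; origin under its centre
- fan: bystander: square cooling fan lying flat, 80 x 80 x 25 mm; origin under its centre
- screwdriver_a: bystander: screwdriver lying in front of the nest, on the robot's side
- screwdriver_b: bystander: screwdriver lying at the right of the bench
- pulley: bystander: metal belt pulley lying flat, 60 mm across, 30 mm high; origin under its centre
- tape_roll: bystander: paper tape roll lying flat, 84 mm across, 22 mm high; origin under its centre
- parts_tray: bystander: white two-compartment tray 90 x 100 x 30 mm; origin under its centre
Things that resemble listed ones, but are neither listed nor needed, are in the scene too. What is shaped like the driver but blue or yellow is not meant.

How it is judged:
On the way, in this order (a step that is already met when the one before it is completed fails the run):
1. the round key is fully down, the others up (value of joint round_key above 0.0042 m and value of joint each of square_key, bar_key below 0.002 m), for 0.04 s.
2. the square key is fully down, the others up (value of joint square_key above 0.0042 m and value of joint each of round_key, bar_key below 0.002 m), for 0.04 s.
3. the bar key is fully down, the others up (value of joint bar_key above 0.0042 m and value of joint each of round_key, square_key below 0.002 m), for 0.04 s.
4. the module is held home in the corner, pressing on both rails (contact force between driver and far_rail above 1 N and contact force between driver and left_rail above 1 N and contact force between driver and the fingers above 1 N and value of joint each of far_pin, left_pin above 0.0035 m and x of driver in the frame of nest between 0.0265 and 0.0335 m and y of driver in the frame of nest between 0.0265 and 0.0335 m and z of driver in the frame of nest between 0.007 and 0.0135 m and angle between driver's own z axis and vertical below 0.06 rad and angle between the x axis of driver and the x axis of nest, either way round below 0.06 rad and linear speed of driver below 0.02 m/s), for 0.3 s.
At the end, for the whole second after the job is handed in: Through the last second the module lies flat and square on the nest (0.06 rad), within 3.5 mm of its place in the corner, at rest, both pins in more than 3.5 mm, pressing each rail with more than 1 N, the fingers bearing on it with more than 1 N (all of step 4); the arm keeps its last pose, push and grip.
It fails at once if two keys pressed at the same time (value of joint each of round_key, square_key above 0.003 m or value of joint each of round_key, bar_key above 0.003 m or value of joint each of square_key, bar_key above 0.003 m).
It fails at once if a bystander is shoved more than 30 mm (distance of any of screw_bowl, fan, screwdriver_a, screwdriver_b, pulley, tape_roll, parts_tray from where it was at the start of the episode above 0.03 m).
It also fails if it takes over 72 s, if anything falls off the work surface, if the arm or the gripper's body presses on something with over 40 N, if the wrist force passes 120 N, or if a joint passes its speed limit or range.

ROBOT

A 6-joint arm with a two-finger parallel gripper is mounted at the origin on the work surface. World frame = base frame: x ahead of the robot, y to its left, z up, the work surface at z = 0. Lengths are in m, angles in rad, forces in N, time in s.
With the tool pointing down it reaches from about 0.25 to 0.85 m from the base axis. Payload 12.5 kg.
Tool frame: the origin (TCP) lies on the centre line of the jaws, within the pads' length; the fingertips stand 8 mm ahead of it and the grasp point (between the pads) lies 11 mm behind it; y points along the fingers, x is the direction in which the jaws open and shut, and the axes are right-handed (so a half turn about y gives the same grasp; the last joint's range is limited). The gripper opens to 93 mm and grips with 3 to 60 N. Pads are 15 mm wide; open, the fingers measure 128 mm over their backs; the gripper's body (75 mm by 188 mm) begins 65 mm behind the grasp point.
Start: joints at [1.256, 0.351, 1.652, -0, 1.139, -0.085], TCP at [0.125, 0.536, 0.227] pointing down, gripper open.
Joint ranges: [-2.75, 2.75], [-0.79, 2.1], [0.01, 2.65], [-1.57, 4.71], [0.07, 3.14], [-2.87, 2.87]. Speed limits (rad/s): [2.22, 2.22, 2.79, 3.14, 3.14, 3.14].

INTERFACE

Orientations are given as a 3x3 rotation matrix whose columns are the frame's x, y, z axes.
In Python, from cell import arm gives the robot as it stands.
- The arm moves only by the tool move_arm, never from a script. Its argument "moves" is a list of rows, each a list of 7 numbers: the shift along the world's x, y, z in m, then the turn, a rotation vector about the world's x, y, z in rad, then the finger opening in m, from 0 to 0.093. In form: [[dx, dy, dz, wx, wy, wz, gripper], ...]. A call has 1 to 10 rows; each row shifts and turns the commanded pose from where the row before left it; what a row does not reach is not made up. A row lasts 1/10 s, in which the tool goes at most 50 mm and 8.59 degrees, less where a joint would pass 70% of its speed; a pose out of reach is approached as far as the arm can. A call is refused whole if a number of a shift passes 0.05 or a number of a turn 0.15, either way. A call with a gripper value outside its range is refused whole. The fingers move at their own pace and stop on an object; "force" is the grip in N (left out, the last holds). Time passes only in rows, so rows that do not move let the fingers close. It gives the time, the measured TCP pose, the force and the opening at its end, in the units of the state.
- arm.sense(): the state, without advancing time (a new reading comes with each control period).
- arm.capture(name): name is "scene" or "top"; returns a dict with "image" (480x640x3 uint8, red, green, blue), "fovy" (degrees; the focal length in pixels is half the picture's height over the tangent of half this angle, whatever the lens; pixels are square), "cx", "cy" (the principal point, pixels), "D" ([k1, k2, p1, p2, k3] as OpenCV has them; the pictures are not rectified), "world_from_camera" (4x4, takes a point from camera to world coordinates). Camera axes: x right, y down, z forward; pixel columns grow to the right and rows downward; lengths in m; the calibration is good to about 2 mm. A picture is of the moment at which its call begins. There is no depth.
- arm.hand_in(): hands the job in, once; it reports no verdict.
The state is a dict: "time": time; "qpos": joint angles; "qd": joint speeds; "tau": joint torques, N m; "tool_pos": TCP position; "tool_rot": TCP orientation; "ft_force": force on the tool from outside, world axes, zero at the start; "ft_torque": the same for the moment, N m; "opening": finger opening in m.
Only numpy, scipy, OpenCV 4.12 (cv2) and the standard library are available. Lean on these libraries where they do the work, as an engineer would, in place of code of your own. Each camera call takes 0.05 s, during which the arm holds its last target.

## Working session

There is one attempt and no reset: what is moved stays moved. The work goes in short steps, Python scripts to look and compute and a tool call to move; the robot and the scene stay as the last step left them, time stands still between calls to the robot, and variables do not carry over. Pictures are saved under pics/ and viewed, and the job is handed in when it is done.

Besides the shell and the picture viewer there is one more tool, called after "Call:" by a JSON object that holds its "method" and its "body", one argument or row to a line. move_arm: Moves the arm, as the interface text tells. Its arguments: {"type":"object","properties":{"moves":{"type":"array"},"force":{"type":"number"}},"required":["moves"]}

```bash
ls; mkdir -p pics
python3 - <<'E'
from cell import arm
import cv2,pickle
for n in("scene","top"):
    c=arm.capture(n); cv2.imwrite(f"pics/{n}0.png",c["image"][:,:,::-1]); pickle.dump(c,open(f"{n}0.pkl","wb"))
    print(n,c["fovy"],c["cx"],c["cy"],c["D"],c["world_from_camera"])
print(arm.sense())
E
```

```text
pics
scene 54.9442001105959 317.8298706803273 243.92506940052067 [-0.029187  0.        0.        0.        0.      ] [[ 8.74300568e-01  2.82367026e-01 -3.94800430e-01  1.02349800e+00]
 [ 4.85384466e-01 -5.07504679e-01  7.11927610e-01 -9.11968640e-01]
 [ 6.61816494e-04 -8.14068709e-01 -5.80768197e-01  8.17723613e-01]
 [ 0.00000000e+00  0.00000000e+00  0.00000000e+00  1.00000000e+00]]
top 57.118725460284104 313.3675893899447 241.7432414256901 [-0.09199594  0.          0.          0.          0.        ] [[ 0.01379886 -0.99823891  0.05769464  0.44380923]
 [-0.99969928 -0.01494283 -0.01944371 -0.02152723]
 [ 0.02027158 -0.05740899 -0.99814491  1.13740587]
 [ 0.          0.          0.          1.        ]]
{'time': 0.1, 'qpos': array([ 1.25642178e+00,  3.51205672e-01,  1.65233232e+00,  1.66187706e-05,
        1.13910499e+00, -8.46369344e-02]), 'qd': array([ 1.61483051e-03, -9.85588955e-04, -1.54933756e-03,  8.11455639e-04,
       -9.68217651e-06, -1.50878779e-03]), 'tau': array([-4.54056153e-04, -4.98025131e+01, -2.85701054e+01,  6.99912454e-02,
        2.39516201e-02, -4.28143119e-05]), 'tool_pos': array([0.12514762, 0.5352735 , 0.22615305]), 'tool_rot': array([[ 2.27728635e-01, -3.39139618e-04, -9.73724578e-01],
       [ 9.73724076e-01, -9.94186994e-04,  2.27728864e-01],
       [-1.04529619e-03, -9.99999448e-01,  1.03823564e-04]]), 'ft_force': array([ 0.04860511,  0.03994498, -1.14777448]), 'ft_torque': array([0.00911607, 0.00843002, 0.0632828 ]), 'opening': 0.0928746657226032}
```

View pics/top0.png

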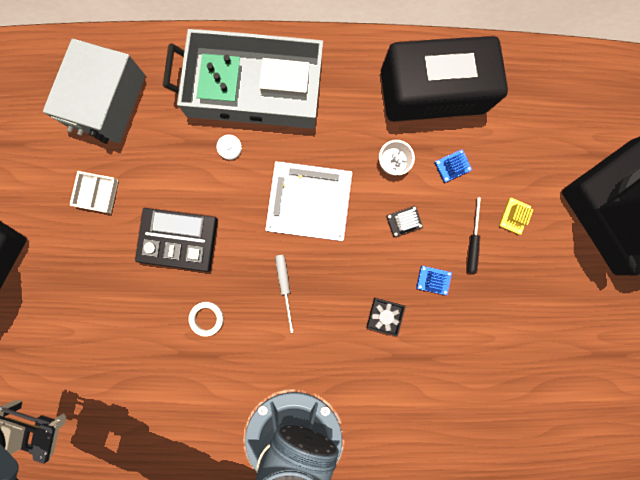

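View pics/scene0.png

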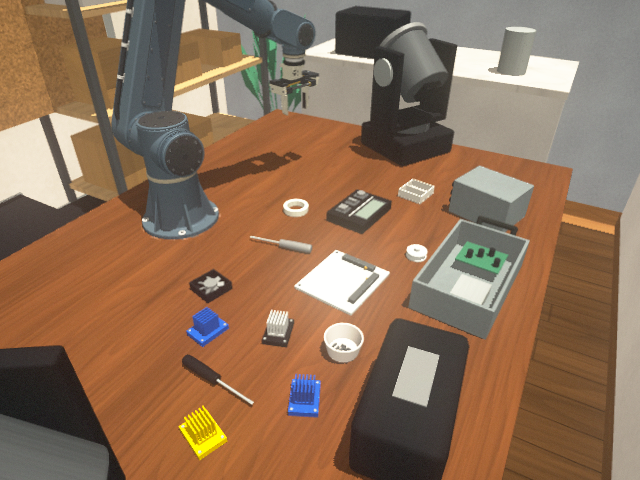

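The top view shows the tester at about (177,240), the nest at (310,200), and the black driver at (405,221). I'll enlarge those areas.

```bash
cat > h.py <<'E'
import numpy as np,cv2,pickle
def load(f): return pickle.load(open(f,"rb"))
def K(c):
    f=240/np.tan(np.radians(c["fovy"])/2); return np.array([[f,0,c["cx"]],[0,f,c["cy"]],[0,0,1.]])
def px2w(c,uv,z):
    uv=np.array(uv,float).reshape(-1,1,2)
    n=cv2.undistortPoints(uv,K(c),np.array(c["D"])).reshape(-1,2)
    T=c["world_from_camera"]; d=np.c_[n,np.ones(len(n))]@T[:3,:3].T; o=T[:3,3]
    return o+d*((np.broadcast_to(z,len(n))-o[2])/d[:,2])[:,None]
def w2px(c,P):
    T=np.linalg.inv(c["world_from_camera"]); 
    return cv2.projectPoints(np.array(P,float).reshape(-1,3),cv2.Rodrigues(T[:3,:3])[0],T[:3,3],K(c),np.array(c["D"]))[0].reshape(-1,2)
def crop(c,x0,y0,w,h,s,name):
    im=cv2.resize(c["image"][y0:y0+h,x0:x0+w,::-1],None,fx=s,fy=s,interpolation=cv2.INTER_CUBIC)
    for i in range(0,w,10):
        cv2.line(im,(i*s,0),(i*s,6),(0,255,0),1); cv2.putText(im,str(x0+i),(i*s,18),0,.35,(0,255,0))
    for i in range(0,h,10):
        cv2.line(im,(0,i*s),(6,i*s),(0,255,0),1); cv2.putText(im,str(y0+i),(8,i*s+4),0,.35,(0,255,0))
    cv2.imwrite(f"pics/{name}.png",im)
E
python3 - <<'E'
from h import *
c=load("top0.pkl")
crop(c,130,200,95,75,8,"t_tester")
crop(c,260,155,100,75,8,"t_nest")
crop(c,380,195,60,45,12,"t_drv")
c=load("scene0.pkl")
crop(c,320,180,80,60,10,"s_tester")
crop(c,290,245,105,75,7,"s_nest")
crop(c,250,300,60,50,12,"s_drv")
E
```

```text
(no output)
```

View pics/t_tester.png

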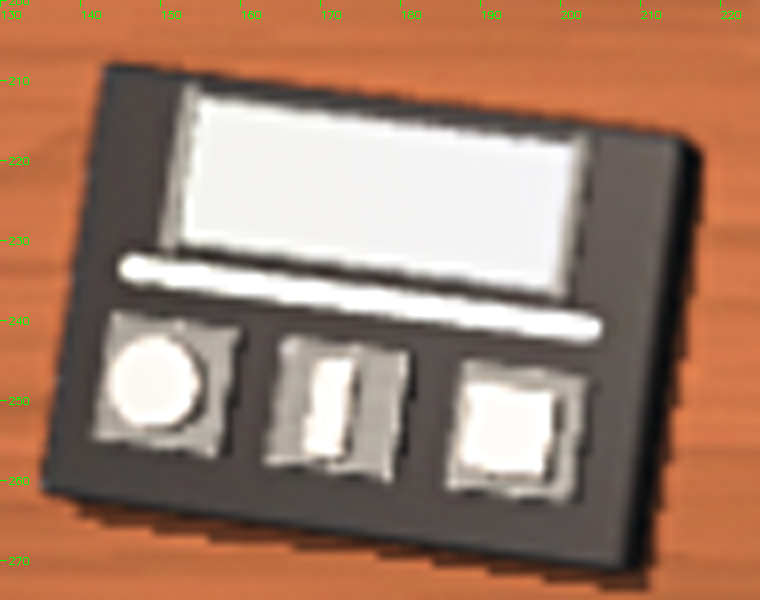

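View pics/t_nest.png

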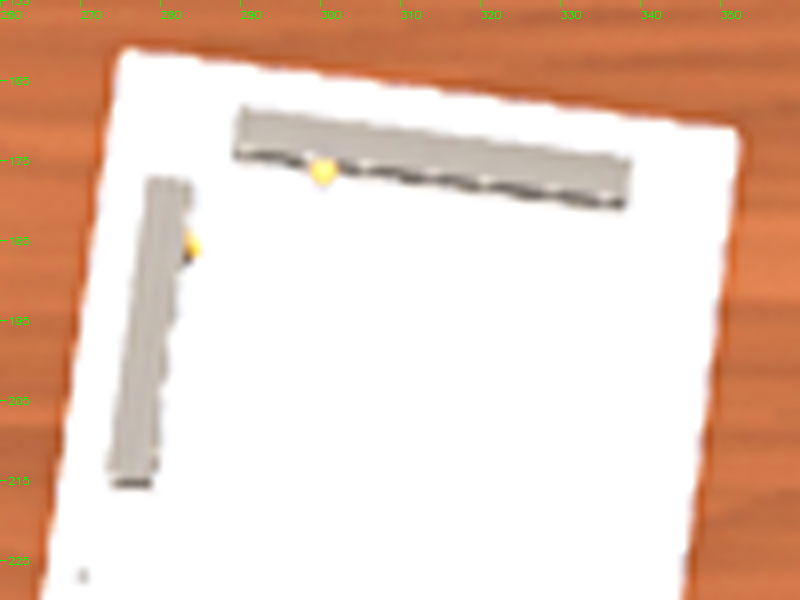

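View pics/t_drv.png

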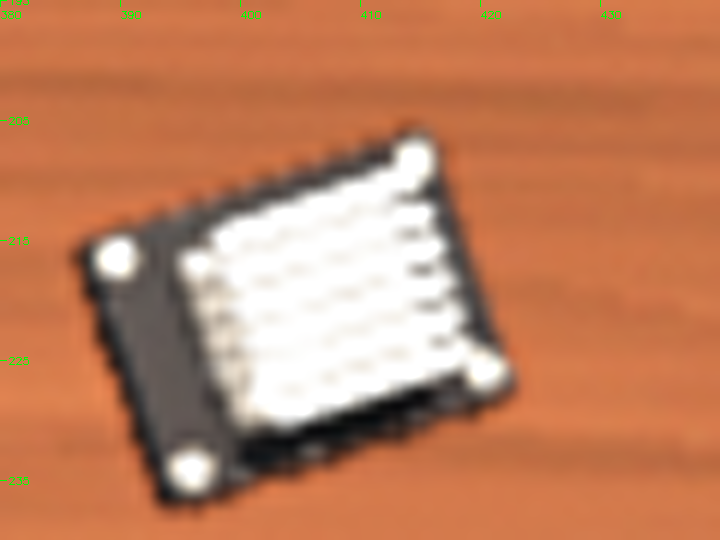

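View pics/s_tester.png

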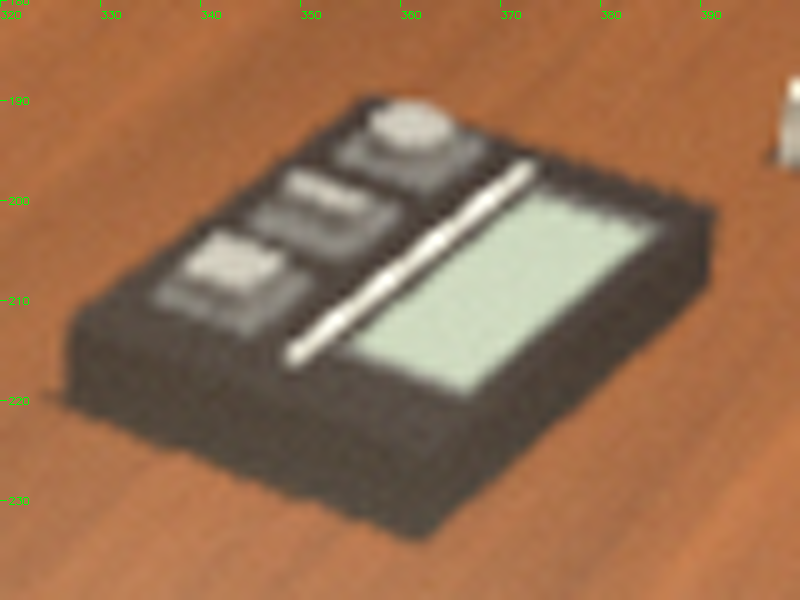

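View pics/s_nest.png

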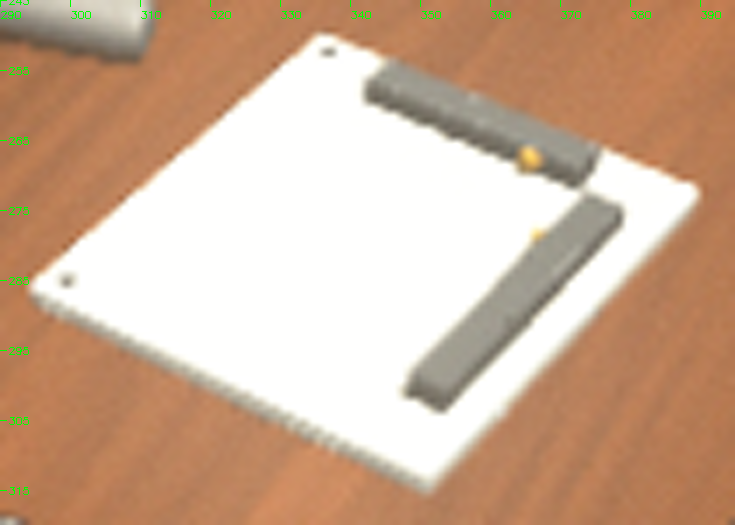

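View pics/s_drv.png

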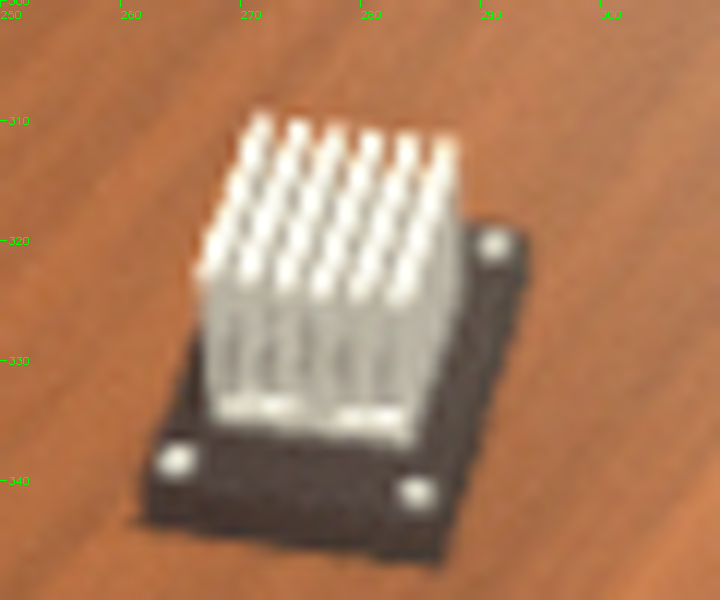

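Run:
```python
from h import *
c=load("top0.pkl")
crop(c,260,155,95,90,7,"t_nest2")
```

```text
(no output)
```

View pics/t_nest2.png

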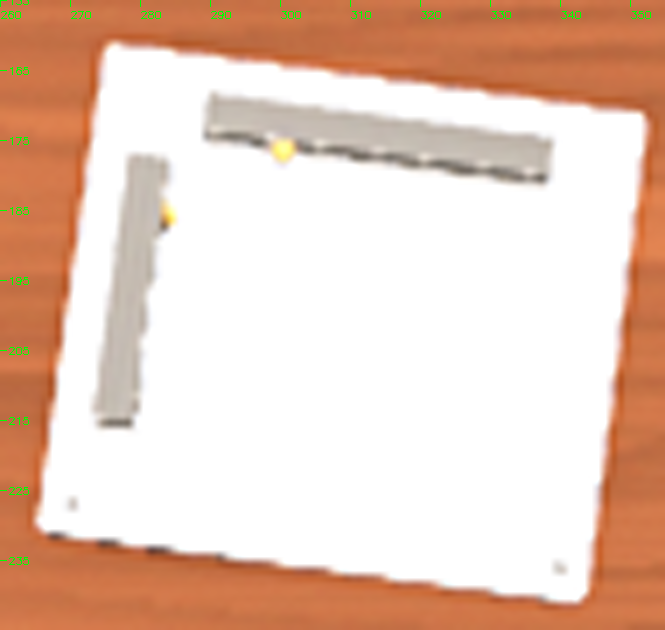

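```bash
cat > fit.py <<'E'
from h import *
from scipy.optimize import least_squares
t=load("top0.pkl"); s=load("scene0.pkl")
C={'t_tester':(t,130,200,8),'t_nest':(t,260,155,8),'t_nest2':(t,260,155,7),'t_drv':(t,380,195,12),'s_tester':(s,320,180,10),'s_nest':(s,290,245,7),'s_drv':(s,250,300,12)}
def fit(obs,x0,name,extra=False):
    def res(p,full=False):
        R=np.array([[np.cos(p[2]),-np.sin(p[2])],[np.sin(p[2]),np.cos(p[2])]]); r=[]
        for k,X,Y,l in obs:
            c,a,b,sc=C[k]; l=np.array(l,float)/1000
            if extra and abs(l[2]-.051)<1e-6: l[0]=p[3]
            w=np.r_[R@l[:2]+p[:2],l[2]]
            r.append(w2px(c,w)[0]-[a+(X+.5)/sc-.5,b+(Y+.5)/sc-.5])
        return np.array(r) if full else np.ravel(r)
    f=least_squares(res,x0,loss='soft_l1',f_scale=.5)
    print(name,np.round(f.x,4)); 
    for o,r in zip(obs,res(f.x,True)): print('   ',o[0],o[3],np.round(r,2))
    return f.x
n=fit([('t_nest2',105,43,(90,100,10)),('t_nest2',648,114,(90,-100,10)),('t_nest2',586,604,(-90,-100,10)),('t_nest2',38,530,(-90,100,10)),
 ('s_nest',325,34,(-90,100,10)),('s_nest',699,188,(90,100,10)),('s_nest',430,483,(90,-100,10)),('s_nest',30,285,(-90,-100,10)),
 ('t_nest',192,247,(30,67.5,17)),('t_nest',323,172,(57.5,30,17)),('s_nest',530,158,(30,67.5,17))],[.55,0,-.12],'nest')
te=fit([('t_tester',153,383,(0,56,51)),('t_tester',329,409,(0,0,51)),('t_tester',507,430,(0,-56,51)),
('s_tester',412,124,(0,56,51)),('s_tester',326,190,(0,0,51)),('s_tester',233,259,(0,-56,51)),
('t_tester',107,66,(70,95,35)),('t_tester',43,490,(-70,95,35)),('t_tester',622,562,(-70,-95,35)),('t_tester',680,137,(70,-95,35)),
('s_tester',370,96,(-70,95,35)),('s_tester',714,213,(70,95,35)),('s_tester',77,325,(-70,-95,35))],[.45,.33,-.12,-.03],'tester',True)
R=lambda a:np.array([[np.cos(a),-np.sin(a)],[np.sin(a),np.cos(a)]])
for nm,y in(('round',.056),('bar',0),('square',-.056)): print(nm,te[:2]+R(te[2])@[te[3],y])
d=fit([('t_drv',116,258,(23.5,33.5,15)),('t_drv',414,158,(23.5,-33.5,15)),('t_drv',487,370,(-23.5,-33.5,15)),('t_drv',191,470,(-23.5,33.5,15)),
('s_drv',178,461,(23.5,-33.5,15)),('s_drv',417,492,(23.5,33.5,15)) if 0 else ('s_drv',417,492,(23.5,-33.5,15)),('s_drv',178,461,(-23.5,-33.5,15)),('s_drv',495,245,(23.5,33.5,15))][:4]+
[('s_drv',178,461,(-23.5,-33.5,15)),('s_drv',417,492,(23.5,-33.5,15)),('s_drv',495,245,(23.5,33.5,15))],[.5,-.25,.32],'driver')
print('home', n[:2]+R(n[2])@[.03,.03])
E
python3 fit.py
```

```text
nest [ 0.6139 -0.0301 -0.1156]
    t_nest2 (90, 100, 10) [0.44 1.23]
    t_nest2 (90, -100, 10) [-0.74  1.21]
    t_nest2 (-90, -100, 10) [-0.47 -0.21]
    t_nest2 (-90, 100, 10) [0.48 0.22]
    s_nest (-90, 100, 10) [0.24 0.11]
    s_nest (90, 100, 10) [0.63 0.43]
    s_nest (90, -100, 10) [ 0.6  -0.66]
    s_nest (-90, -100, 10) [0.79 0.09]
    t_nest (30, 67.5, 17) [0.63 0.27]
    t_nest (57.5, 30, 17) [0.15 1.07]
    s_nest (30, 67.5, 17) [0.34 0.82]
tester [ 0.5093  0.306  -0.1069 -0.031 ]
    t_tester (0, 56, 51) [0.24 0.78]
    t_tester (0, 0, 51) [0.27 0.3 ]
    t_tester (0, -56, 51) [0.23 0.45]
    s_tester (0, 56, 51) [0.63 0.14]
    s_tester (0, 0, 51) [0.58 0.28]
    s_tester (0, -56, 51) [0.79 0.46]
    t_tester (70, 95, 35) [-1.12 -0.75]
    t_tester (-70, 95, 35) [-0.95  1.13]
    t_tester (-70, -95, 35) [0.75 1.53]
    t_tester (70, -95, 35) [ 0.91 -0.72]
    s_tester (-70, 95, 35) [ 0.72 -0.62]
    s_tester (70, 95, 35) [ 1.91 -0.73]
    s_tester (-70, -95, 35) [-0.41 -0.4 ]
round [0.48440599 0.36497772]
bar [0.4784303  0.30929746]
square [0.47245461 0.2536172 ]
driver [ 0.5653 -0.2786  0.3298]
    t_drv (23.5, 33.5, 15) [0.56 0.48]
    t_drv (23.5, -33.5, 15) [-0.01  0.92]
    t_drv (-23.5, -33.5, 15) [-0.25  0.47]
    t_drv (-23.5, 33.5, 15) [0.13 0.12]
    s_drv (-23.5, -33.5, 15) [0.81 0.06]
    s_drv (23.5, -33.5, 15) [0.53 0.17]
    s_drv (23.5, 33.5, 15) [0.44 0.42]
home [ 0.6471169  -0.00373641]
```

```bash
sed -i 's/(X+.5)\/sc-.5/X\/sc/; s/(Y+.5)\/sc-.5/Y\/sc/' fit.py; python3 fit.py | grep -v '   '
cat > st.py <<'E'
from cell import arm
import numpy as np
s=arm.sense(); R=s["tool_rot"]
print("t",s["time"],"pos",s["tool_pos"].round(4),"yaw",round(np.arctan2(R[1,0],R[0,0]),4),"down",R[:,1].round(3),"F",s["ft_force"].round(2),"M",s["ft_torque"].round(3),"op",round(s["opening"],4))
E
python3 st.py
```

```text
nest [ 0.6142 -0.031  -0.1145]
tester [ 0.5095  0.3048 -0.1099 -0.0313]
round [0.48455871 0.36394013]
bar [0.47841826 0.3082778 ]
square [0.47227781 0.25261548]
driver [ 0.5654 -0.2795  0.3347]
home [ 0.64743596 -0.00459563]
t 0.1 pos [0.1251 0.5353 0.2262] yaw 1.3411 down [-0.    -0.001 -1.   ] F [ 0.05  0.04 -1.15] M [0.009 0.008 0.063] op 0.0929
```

Call:
{"method": "move_arm", "body": {
  "moves": [
    [0.04,-0.019,-0.01,0,0,0.0125,0],
    [0.04,-0.019,-0.01,0,0,0.0125,0],
    [0.04,-0.019,-0.01,0,0,0.0125,0],
    [0.04,-0.019,-0.01,0,0,0.0125,0],
    [0.04,-0.019,-0.01,0,0,0.0125,0],
    [0.04,-0.019,-0.01,0,0,0.0125,0],
    [0.04,-0.019,-0.01,0,0,0.0125,0],
    [0.04,-0.019,-0.01,0,0,0.0125,0],
    [0.04,-0.019,-0.01,0,0,0.02,0],
    [0,0,0,0,0,0,0]
  ],
  "force": 40
}}

```text
time: 1.1
tool_pos: [0.4885, 0.3617, 0.1349]
tool_rot: [[0.113, -0.001, -0.994], [0.994, -0.001, 0.113], [-0.001, -1.0, 0.001]]
ft_force: [-0.2, 0.1, -0.2]
opening: 0.0174
```

```bash
python3 st.py
```

```text
t 1.1 pos [0.4885 0.3617 0.1349] yaw 1.4577 down [-0.001 -0.001 -1.   ] F [-0.2   0.13 -0.22] M [ 0.022  0.031 -0.018] op 0.0174
```

Call:
{"method": "move_arm", "body": {
  "moves": [
    [0,0,-0.02,0,0,0,0],
    [0,0,-0.02,0,0,0,0],
    [0,0,0,0,0,0,0],
    [0,0,0,0,0,0,0]
  ]
}}

```text
time: 1.5
tool_pos: [0.4849, 0.3648, 0.0969]
tool_rot: [[0.109, -0.0, -0.994], [0.994, -0.0, 0.109], [-0.0, -1.0, 0.0]]
ft_force: [0.6, 0.5, 0.1]
opening: 0.0003
```

```bash
python3 st.py;  python3 - <<'E'
from h import *
from cell import arm
for n,b in(("top",(130,200,80,65,10)),("scene",(310,160,80,60,10))):
    c=arm.capture(n); crop(c,*b,n+"1")
E
```

```text
t 1.5 pos [0.4849 0.3648 0.0969] yaw 1.4613 down [-0. -0. -1.] F [0.55 0.47 0.12] M [ 0.028 -0.003 -0.018] op 0.0003
```

View pics/scene1.png

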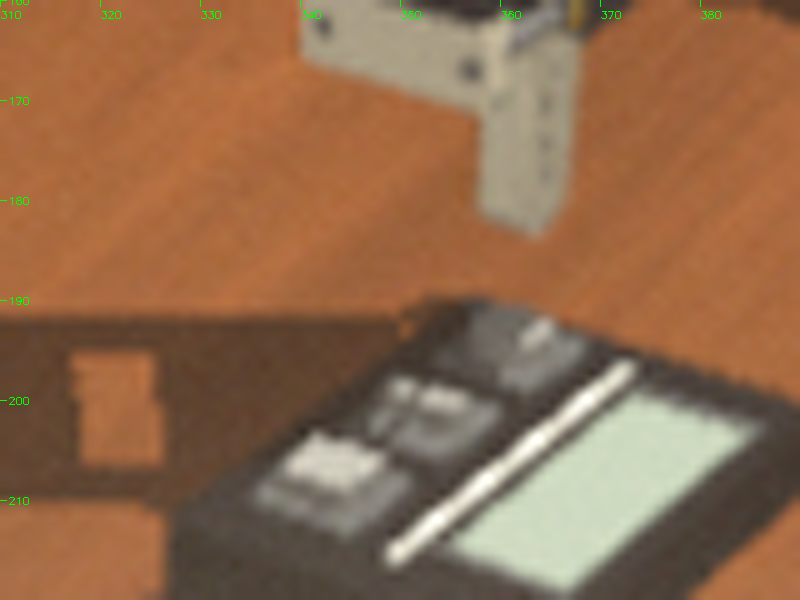

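View pics/top1.png

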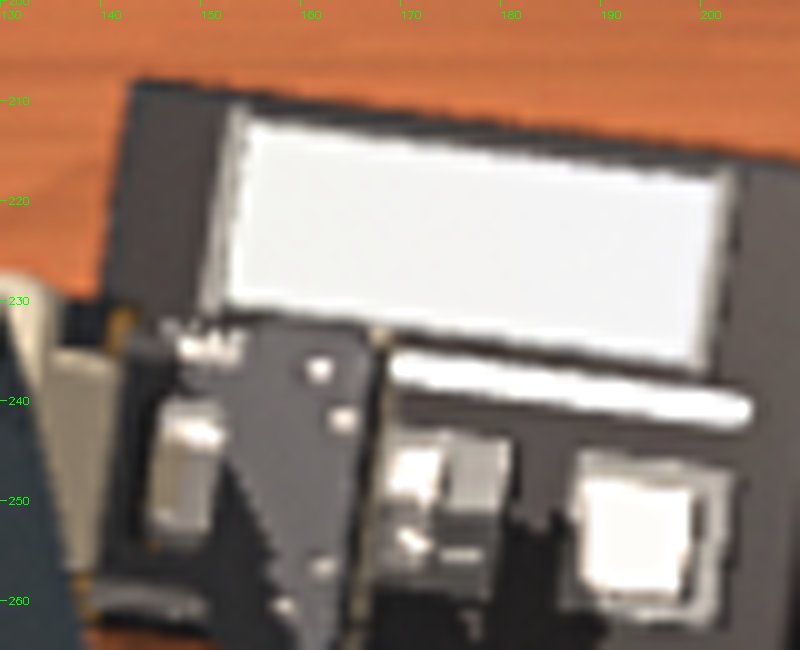

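The crops show the fingertips at about (361,182) in the scene view, above the round key at about (361,193). Now I'll press it.

Call:
{"method": "move_arm", "body": {
  "moves": [
    [0,0,-0.02,0,0,0,0],
    [0,0,-0.014,0,0,0,0],
    [0,0,-0.004,0,0,0,0],
    [0,0,-0.004,0,0,0,0],
    [0,0,-0.002,0,0,0,0],
    [0,0,0,0,0,0,0]
  ]
}}

```text
time: 2.2
tool_pos: [0.4852, 0.3646, 0.0533]
tool_rot: [[0.11, -0.0, -0.994], [0.994, -0.0, 0.11], [-0.0, -1.0, 0.0]]
ft_force: [-2.2, -1.6, 4.8]
opening: 0.0006
```

Call:
{"method": "move_arm", "body": {
  "moves": [
    [0,0,-0.001,0,0,0,0],
    [0,0,-0.001,0,0,0,0],
    [0,0,0,0,0,0,0]
  ]
}}

```text
time: 2.5
tool_pos: [0.4854, 0.3647, 0.0527]
tool_rot: [[0.109, 0.0, -0.994], [0.994, 0.0, 0.109], [0.0, -1.0, -0.0]]
ft_force: [-7.8, -5.5, 20.3]
opening: 0.0008
```

Call:
{"method": "move_arm", "body": {
  "moves": [
    [0,0,0.015,0,0,0,0],
    [0,0,0.02,0,0,0,0],
    [-0.004,-0.037,0,0,0,0,0],
    [-0.004,-0.037,0,0,0,0,0],
    [-0.004,-0.037,0,0,0,0,0],
    [0,0,0,0,0,0,0],
    [0,0,0,0,0,0,0]
  ]
}}

```text
time: 3.2
tool_pos: [0.4739, 0.2534, 0.0865]
tool_rot: [[0.111, 0.001, -0.994], [0.994, 0.001, 0.111], [0.001, -1.0, -0.001]]
ft_force: [0.9, -0.3, 0.1]
opening: 0.0005
```

```bash
python3 st.py;  python3 - <<'E'
from h import *
from cell import arm
for n,b in(("top",(130,200,80,65,10)),("scene",(310,160,80,60,10))):
    c=arm.capture(n); crop(c,*b,n+"2")
E
```

```text
t 3.2 pos [0.4739 0.2534 0.0865] yaw 1.4596 down [ 0.001  0.001 -1.   ] F [ 0.9 -0.3  0.1] M [0.04  0.004 0.002] op 0.0005
```

View pics/scene2.png

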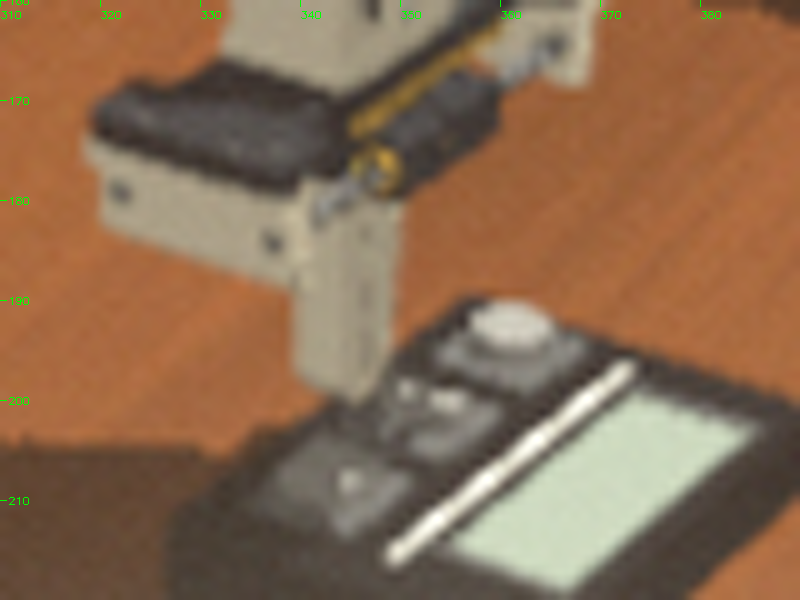

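The fingertips, at about (343,199), are above the square key at about (343,206), and the round key is back up. Pressing the square key.

Call:
{"method": "move_arm", "body": {
  "moves": [
    [0,0,-0.015,0,0,0,0],
    [0,0,-0.009,0,0,0,0],
    [0,0,-0.004,0,0,0,0],
    [0,0,-0.004,0,0,0,0],
    [0,0,-0.002,0,0,0,0],
    [0,0,-0.001,0,0,0,0],
    [0,0,0,0,0,0,0]
  ]
}}

```text
time: 4.0
tool_pos: [0.4732, 0.2541, 0.0525]
tool_rot: [[0.109, 0.0, -0.994], [0.994, 0.0, 0.109], [0.0, -1.0, 0.0]]
ft_force: [-9.5, -1.3, 25.7]
opening: 0.0001
```

Bottomed at 25 N. Next is the bar key.

Call:
{"method": "move_arm", "body": {
  "moves": [
    [0,0,0.015,0,0,0,0],
    [0,0,0.02,0,0,0,0],
    [0.003,0.028,0,0,0,0,0],
    [0.003,0.028,0,0,0,0,0],
    [0,0,0,0,0,0,0],
    [0,0,0,0,0,0,0]
  ]
}}

```text
time: 4.6
tool_pos: [0.4791, 0.3097, 0.0855]
tool_rot: [[0.108, -0.0, -0.994], [0.994, -0.0, 0.108], [-0.0, -1.0, 0.0]]
ft_force: [-0.5, -0.0, -1.0]
opening: 0.0008
```

```bash
python3 st.py;  python3 - <<'E'
from h import *
from cell import arm
for n,b in(("top",(130,200,80,65,10)),("scene",(310,160,80,60,10))):
    c=arm.capture(n); crop(c,*b,n+"3")
E
```

```text
t 4.6 pos [0.4791 0.3097 0.0855] yaw 1.4622 down [-0. -0. -1.] F [-0.48 -0.01 -0.95] M [ 0.024  0.039 -0.011] op 0.0008
```

View pics/scene3.png

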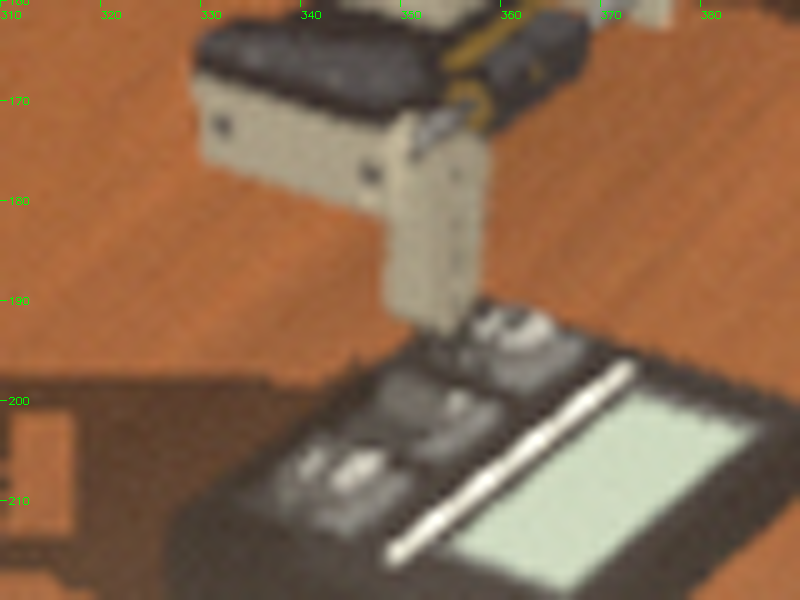

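The fingertips, at about (353,192), are above the bar key at about (352,199). Pressing.

Call:
{"method": "move_arm", "body": {
  "moves": [
    [0,-0.001,-0.015,0,0,0,0],
    [0,0,-0.009,0,0,0,0],
    [0,0,-0.004,0,0,0,0],
    [0,0,-0.004,0,0,0,0],
    [0,0,-0.002,0,0,0,0],
    [0,0,-0.001,0,0,0,0],
    [0,0,0,0,0,0,0]
  ]
}}

```text
time: 5.4
tool_pos: [0.4793, 0.3082, 0.0525]
tool_rot: [[0.109, -0.0, -0.994], [0.994, -0.001, 0.109], [-0.001, -1.0, 0.0]]
ft_force: [-7.4, -7.0, 24.3]
opening: 0.0004
```

Call:
{"method": "move_arm", "body": {
  "moves": [
    [0,0,0.03,0,0,0,0],
    [0,0,0.04,0,0,0,0],
    [0.0066,-0.0452,0.04,0,0,0.034,0.07],
    [0.0066,-0.0452,0.02,0,0,0.034,0.07],
    [0.0066,-0.0452,0,0,0,0.034,0.07],
    [0.0066,-0.0452,0,0,0,0.034,0.07],
    [0.0066,-0.0452,0,0,0,0.034,0.07],
    [0.0066,-0.0452,0,0,0,0.034,0.07],
    [0.0066,-0.0452,0,0,0,0.034,0.07],
    [0.0066,-0.0452,0,0,0,0.034,0.07]
  ]
}}

```text
time: 6.4
tool_pos: [0.531, -0.047, 0.174]
tool_rot: [[-0.163, 0.001, -0.987], [0.987, -0.0, -0.163], [-0.0, -1.0, -0.001]]
ft_force: [1.1, 0.7, 0.6]
opening: 0.0598
```

Call:
{"method": "move_arm", "body": {
  "moves": [
    [0.0066,-0.0452,0,0,0,0.034,0.07],
    [0.0066,-0.0452,0,0,0,0.034,0.07],
    [0.0066,-0.0452,0,0,0,0.034,0.07],
    [0.0066,-0.0452,0,0,0,0.034,0.07],
    [0.0066,-0.0452,0,0,0,0.034,0.07],
    [0,0,-0.03,0,0,0,0.07],
    [0,0,-0.03,0,0,0,0.07],
    [0,0,0,0,0,0,0.07],
    [0,0,0,0,0,0,0.07],
    [0,0,0,0,0,0,0.07]
  ]
}}

```text
time: 7.4
tool_pos: [0.5648, -0.2713, 0.1155]
tool_rot: [[-0.327, 0.002, -0.945], [0.945, -0.001, -0.327], [-0.002, -1.0, -0.002]]
ft_force: [1.1, 0.2, -0.3]
opening: 0.0701
```

```bash
python3 st.py;  python3 - <<'E'
from h import *
from cell import arm
for n,b in(("top",(360,170,90,75,8)),("scene",(230,260,80,90,8))):
    c=arm.capture(n); crop(c,*b,n+"4")
E
```

```text
t 7.4 pos [ 0.5648 -0.2713  0.1155] yaw 1.9034 down [ 0.002 -0.001 -1.   ] F [ 1.11  0.24 -0.32] M [ 0.118  0.047 -0.038] op 0.0701
```

View pics/scene4.png

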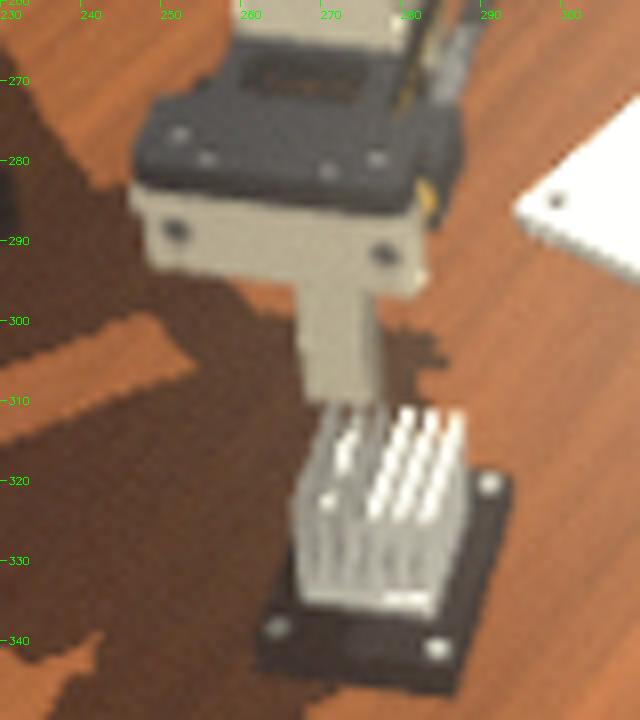

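View pics/top4.png

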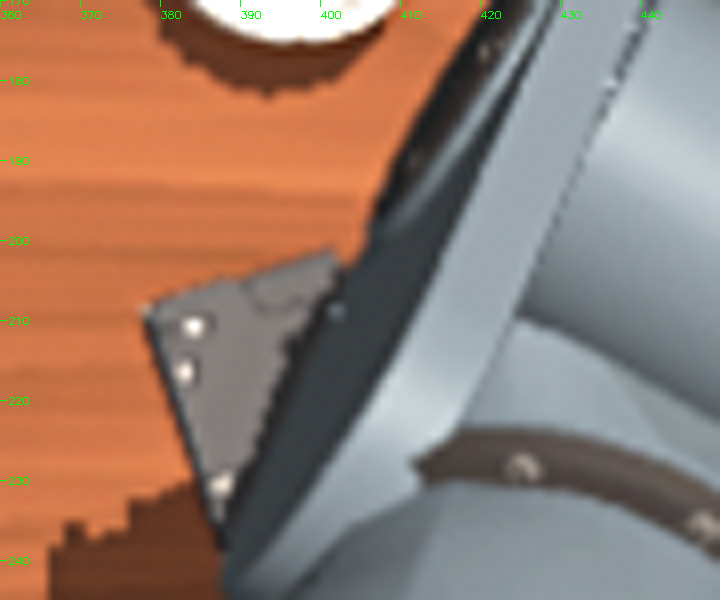

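Call:
{"method": "move_arm", "body": {
  "moves": [
    [0.0006,-0.0082,0,0,0,0,0.07],
    [0,0,-0.02,0,0,0,0.07],
    [0,0,-0.02,0,0,0,0.07],
    [0,0,0,0,0,0,0.07]
  ]
}}

```text
time: 7.9
tool_pos: [0.5634, -0.2791, 0.0718]
tool_rot: [[-0.326, -0.003, -0.945], [0.945, 0.002, -0.326], [0.003, -1.0, 0.002]]
ft_force: [-0.1, 0.3, -0.5]
opening: 0.0694
```

```bash
python3 st.py;  python3 - <<'E'
from h import *
from cell import arm
for n,b in(("scene",(230,260,80,90,8)),):
    c=arm.capture(n); crop(c,*b,n+"5")
E
```

```text
t 7.9 pos [ 0.5634 -0.2791  0.0718] yaw 1.9028 down [-0.003  0.002 -1.   ] F [-0.11  0.28 -0.49] M [ 0.035  0.049 -0.031] op 0.0694
```

View pics/scene5.png

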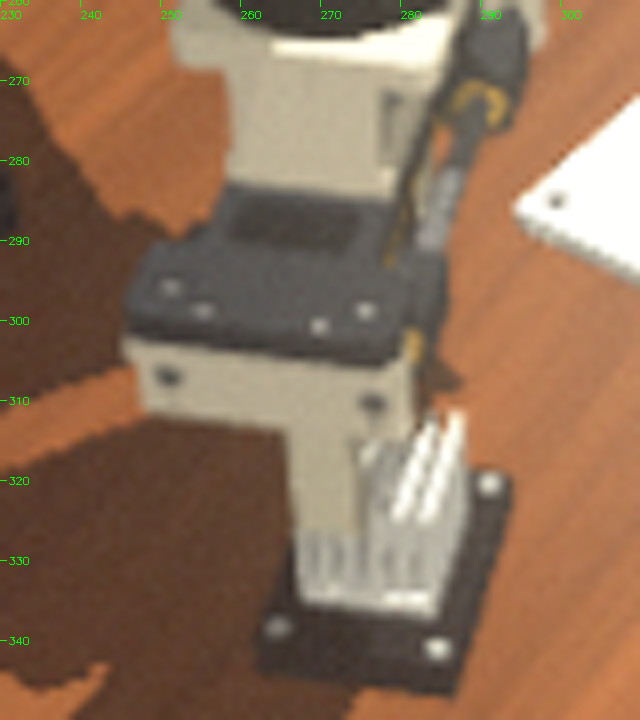

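Run:
```python
from h import *
s=load("scene0.pkl")
def P(o,a,pts):
    R=np.array([[np.cos(a),-np.sin(a)],[np.sin(a),np.cos(a)]])
    return [np.r_[R@np.array(p[:2])+o,p[2]] for p in pts]
f=P([.5634,-.2791],1.9028-np.pi/2,[(-.0075,-.0525,.0638),(.0075,-.0525,.0638),(-.0075,-.035,.0638),(.0075,-.035,.0638)])
print("finger",(w2px(s,f)-[230,260])*8)
d=P([.5654,-.2795],.3347,[(-.02,-.022,.014),(.02,-.022,.014),(-.02,-.022,.054),(.02,-.022,.054),(.02,.022,.054)])
print("sink",(w2px(s,d)-[230,260])*8)
```

```text
finger [[300.93477584 559.11517876]
 [353.12840347 566.0469635 ]
 [317.03821517 514.58558707]
 [368.57083599 521.33012197]]
sink [[302.51552939 601.794986  ]
 [435.27356307 619.35271616]
 [293.72662603 504.6872113 ]
 [429.39652968 522.11838157]
 [463.6843229  415.98659259]]
```

The projected sink and finger edges match the image to about 1 mm. Descending and gripping.

Call:
{"method": "move_arm", "body": {
  "moves": [
    [0.002,0,-0.02,0,0,0,0.07],
    [0,0,-0.015,0,0,0,0.07],
    [0,0,-0.008,0,0,0,0.07],
    [0,0,0,0,0,0,0.03],
    [0,0,0,0,0,0,0.03],
    [0,0,0,0,0,0,0.03],
    [0,0,0,0,0,0,0.03]
  ],
  "force": 40
}}

```text
time: 8.65
tool_pos: [0.5668, -0.2794, 0.0313]
tool_rot: [[-0.326, 0.001, -0.945], [0.945, -0.0, -0.326], [-0.001, -1.0, -0.001]]
ft_force: [-0.3, -0.0, 1.6]
opening: 0.0438
```

```bash
python3 st.py
```

```text
t 8.65 pos [ 0.5668 -0.2794  0.0313] yaw 1.903 down [ 0.001 -0.    -1.   ] F [-0.26 -0.04  1.65] M [ 0.078  0.065 -0.045] op 0.0438
```

Call:
{"method": "move_arm", "body": {
  "moves": [
    [0,0,0.02,0,0,0,0.03],
    [0,0,0.03,0,0,0,0.03],
    [0,0,0.02,0,0,0,0.03],
    [0.0087,0.037,0,0,0,-0.064,0.03],
    [0.0087,0.037,0,0,0,-0.064,0.03],
    [0.0087,0.037,0,0,0,-0.064,0.03],
    [0.0087,0.037,0,0,0,-0.064,0.03],
    [0.0087,0.037,0,0,0,-0.064,0.03],
    [0.0087,0.037,0,0,0,-0.064,0.03],
    [0.0085,0.037,0,0,0,-0.063,0.03]
  ]
}}

```text
time: 9.65
tool_pos: [0.6273, -0.0187, 0.1008]
tool_rot: [[0.117, 0.0, -0.993], [0.993, -0.0, 0.117], [-0.0, -1.0, -0.0]]
ft_force: [0.7, -0.6, -2.2]
opening: 0.0436
```

Call:
{"method": "move_arm", "body": {
  "moves": [
    [0,0,0,0,0,0,0.03],
    [0,0,-0.02,0,0,0,0.03],
    [0,0,0,0,0,0,0.03],
    [0,0,0,0,0,0,0.03]
  ]
}}

```text
time: 10.05
tool_pos: [0.6269, -0.0208, 0.0807]
tool_rot: [[0.115, -0.001, -0.993], [0.993, -0.0, 0.115], [-0.0, -1.0, 0.001]]
ft_force: [0.7, -0.1, -1.7]
opening: 0.0437
```

```bash
python3 st.py;  python3 - <<'E'
from h import *
from cell import arm
for n,b in(("scene",(285,200,115,120,6)),("top",(260,155,95,90,7))):
    c=arm.capture(n); crop(c,*b,n+"6")
E
```

```text
t 10.05 pos [ 0.6269 -0.0208  0.0807] yaw 1.4558 down [-0.001 -0.    -1.   ] F [ 0.69 -0.12 -1.73] M [-0.085  0.026 -0.069] op 0.0437
```

View pics/scene6.png

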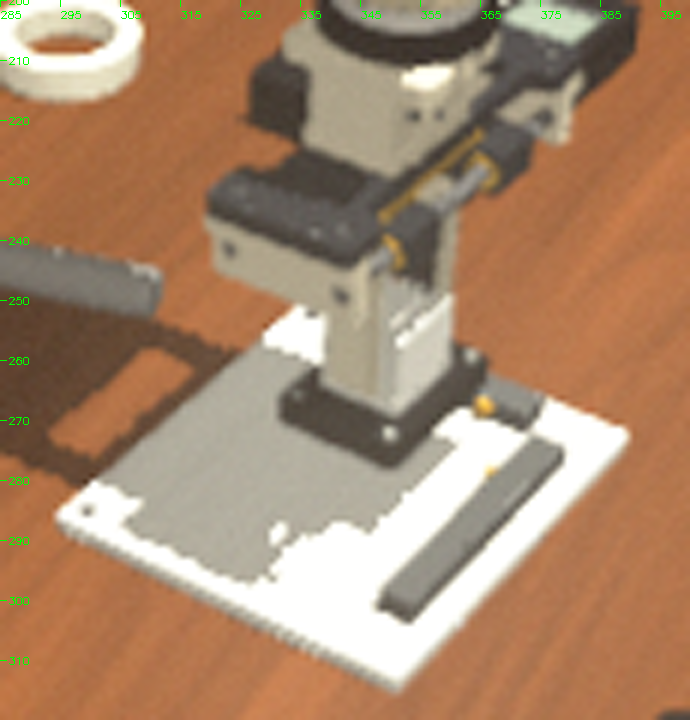

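View pics/top6.png

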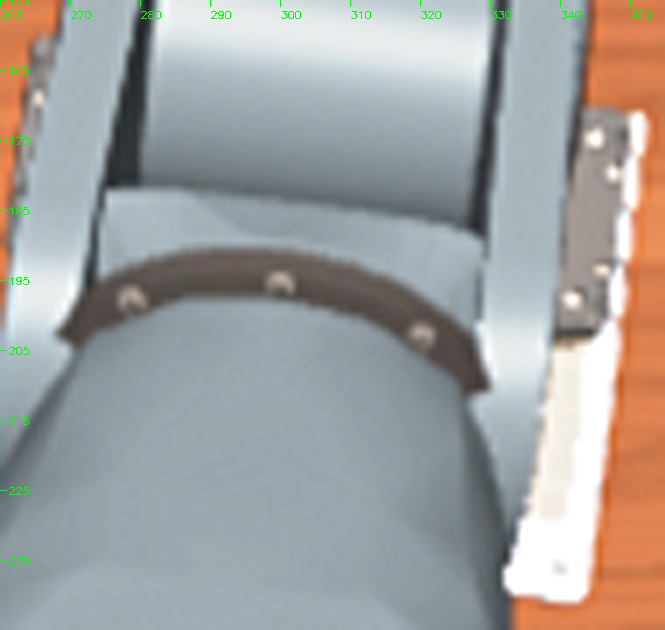

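Call:
{"method": "move_arm", "body": {
  "moves": [
    [0,0,-0.02,0,0,0,0.03],
    [0,0,-0.012,0,0,0,0.03],
    [0,0,-0.003,0,0,0,0.03],
    [0,0,-0.002,0,0,0,0.03],
    [0,0,0,0,0,0,0.03],
    [0,0,0,0,0,0,0.03]
  ]
}}

```text
time: 10.75
tool_pos: [0.6275, -0.0203, 0.0442]
tool_rot: [[0.115, 0.001, -0.993], [0.993, -0.0, 0.115], [0.0, -1.0, -0.001]]
ft_force: [-1.1, 0.9, -2.1]
opening: 0.0434
```

```bash
python3 st.py
```

```text
t 10.75 pos [ 0.6275 -0.0203  0.0442] yaw 1.456 down [ 0.001 -0.    -1.   ] F [-1.14  0.88 -2.08] M [0.003 0.04  0.05 ] op 0.0434
```

Call:
{"method": "move_arm", "body": {
  "moves": [
    [0,0,-0.001,0,0,0,0.03],
    [0,0,-0.001,0,0,0,0.03],
    [0,0,-0.0005,0,0,0,0.03],
    [0,0,0,0,0,0,0.03],
    [0,0,0,0,0,0,0.03]
  ],
  "force": 60
}}

```text
time: 11.25
tool_pos: [0.6272, -0.0203, 0.0413]
tool_rot: [[0.114, 0.0, -0.993], [0.993, -0.0, 0.114], [-0.0, -1.0, -0.0]]
ft_force: [-1.8, 1.2, 2.4]
opening: 0.0435
```

```bash
python3 st.py
```

```text
t 11.25 pos [ 0.6272 -0.0203  0.0413] yaw 1.4561 down [ 0. -0. -1.] F [-1.83  1.24  2.4 ] M [ 0.033  0.198 -0.019] op 0.0435
```

Call:
{"method": "move_arm", "body": {
  "moves": [
    [0.0033,0.0026,0.0003,0,0,0,0.03],
    [0.0033,0.0026,0,0,0,0,0.03],
    [0.0033,0.0026,0,0,0,0,0.03],
    [0.0022,0.0018,0,0,0,0,0.03],
    [0,0,0,0,0,0,0.03],
    [0,0,0,0,0,0,0.03]
  ]
}}

```text
time: 11.85
tool_pos: [0.6393, -0.0106, 0.0413]
tool_rot: [[0.114, 0.0, -0.993], [0.993, 0.0, 0.114], [0.0, -1.0, -0.0]]
ft_force: [0.2, 0.1, -1.1]
opening: 0.0438
```

```bash
cat >> st.py <<'E'
a=-0.1145; N=np.array([[np.cos(a),np.sin(a)],[-np.sin(a),np.cos(a)]])
print("nest pos mm",(N@(s["tool_pos"][:2]-[.6142,-.031])*1000).round(2),"nest F",(N@s["ft_force"][:2]).round(2))
E
python3 st.py
```

```text
t 11.85 pos [ 0.6393 -0.0106  0.0413] yaw 1.4562 down [ 0.  0. -1.] F [ 0.18  0.12 -1.15] M [-0.026 -0.08   0.005] op 0.0438
nest pos mm [22.65 23.17] nest F [0.17 0.14]
```

Call:
{"method": "move_arm", "body": {
  "moves": [
    [0.0011,0.0009,0,0,0,0,0.03],
    [0.0011,0.0009,0,0,0,0,0.03],
    [0.0011,0.0009,0,0,0,0,0.03],
    [0,0,0,0,0,0,0.03],
    [0,0,0,0,0,0,0.03]
  ]
}}

```text
time: 12.35
tool_pos: [0.6426, -0.0081, 0.0414]
tool_rot: [[0.115, 0.0, -0.993], [0.993, -0.0, 0.115], [-0.0, -1.0, -0.0]]
ft_force: [0.2, 0.2, -2.9]
opening: 0.0435
```

```bash
python3 st.py
```

```text
t 12.35 pos [ 0.6426 -0.0081  0.0414] yaw 1.456 down [ 0. -0. -1.] F [ 0.21  0.16 -2.91] M [-0.104 -0.063  0.002] op 0.0435
nest pos mm [25.62 26.03] nest F [0.19 0.19]
```

Call:
{"method": "move_arm", "body": {
  "moves": [
    [0.0011,0.0009,0,0,0,0,0.03],
    [0.0011,0.0009,0,0,0,0,0.03],
    [0,0,0,0,0,0,0.03],
    [0,0,0,0,0,0,0.03]
  ]
}}

```text
time: 12.75
tool_pos: [0.6446, -0.0062, 0.0413]
tool_rot: [[0.115, -0.0, -0.993], [0.993, -0.0, 0.115], [-0.0, -1.0, 0.0]]
ft_force: [-2.4, -1.9, 0.6]
opening: 0.0436
```

```bash
python3 st.py
```

```text
t 12.75 pos [ 0.6446 -0.0062  0.0413] yaw 1.456 down [-0. -0. -1.] F [-2.35 -1.87  0.62] M [-0.324  0.507  0.03 ] op 0.0436
nest pos mm [27.4  28.08] nest F [-2.12 -2.12]
```

Call:
{"method": "move_arm", "body": {
  "moves": [
    [0.0011,0.0009,0,0,0,0,0.03],
    [0.0011,0.0009,0,0,0,0,0.03],
    [0,0,0,0,0,0,0.03],
    [0,0,0,0,0,0,0.03]
  ]
}}

```text
time: 13.15
tool_pos: [0.6468, -0.0045, 0.0413]
tool_rot: [[0.114, -0.001, -0.993], [0.993, -0.0, 0.114], [-0.0, -1.0, 0.001]]
ft_force: [-3.3, -3.0, 1.0]
opening: 0.0436
```

```bash
python3 st.py
```

```text
t 13.15 pos [ 0.6468 -0.0045  0.0413] yaw 1.4561 down [-0.001 -0.    -1.   ] F [-3.33 -3.    1.01] M [-0.562  0.681  0.049] op 0.0436
nest pos mm [29.32 30.04] nest F [-2.97 -3.36]
```

Call:
{"method": "move_arm", "body": {
  "moves": [
    [0.0011,0.0009,0,0,0,0,0.03],
    [0.0011,0.0009,0,0,0,0,0.03],
    [0,0,0,0,0,0,0.03],
    [0,0,0,0,0,0,0.03]
  ]
}}

```text
time: 13.55
tool_pos: [0.6479, -0.0037, 0.0414]
tool_rot: [[0.114, -0.003, -0.993], [0.993, -0.002, 0.114], [-0.002, -1.0, 0.003]]
ft_force: [-11.0, -9.1, 5.5]
opening: 0.0437
```

```bash
python3 st.py
```

```text
t 13.55 pos [ 0.6479 -0.0037  0.0414] yaw 1.4564 down [-0.003 -0.002 -1.   ] F [-10.95  -9.06   5.47] M [-1.732  1.949  0.128] op 0.0437
nest pos mm [30.41 30.94] nest F [ -9.84 -10.26]
```

Call:
{"method": "move_arm", "body": {
  "moves": [
    [0.001,-0.0001,0,0,0,0,0.03],
    [0,0,0,0,0,0,0.03],
    [0,0,0,0,0,0,0.03],
    [0,0,0,0,0,0,0.03]
  ]
}}

```text
time: 13.95
tool_pos: [0.6485, -0.0038, 0.0414]
tool_rot: [[0.114, -0.004, -0.993], [0.993, -0.001, 0.114], [-0.002, -1.0, 0.004]]
ft_force: [-12.6, -9.1, 8.6]
opening: 0.0436
```

```bash
python3 st.py
```

```text
t 13.95 pos [ 0.6485 -0.0038  0.0414] yaw 1.4563 down [-0.004 -0.001 -1.   ] F [-12.64  -9.09   8.56] M [-1.644  2.344  0.116] op 0.0436
nest pos mm [31.   30.94] nest F [-11.52 -10.47]
```

Call:
{"method": "move_arm", "body": {
  "moves": [
    [0.0001,0.001,0,0,0,0,0.03],
    [0,0,0,0,0,0,0.03],
    [0,0,0,0,0,0,0.03],
    [0,0,0,0,0,0,0.03]
  ]
}}

```text
time: 14.35
tool_pos: [0.6486, -0.0037, 0.0415]
tool_rot: [[0.114, -0.005, -0.993], [0.993, -0.003, 0.114], [-0.003, -1.0, 0.004]]
ft_force: [-13.9, -14.4, 8.8]
opening: 0.0433
```

```bash
python3 st.py
python3 - <<'E'
from h import *
from cell import arm
for n,b in(("scene",(285,200,115,120,6)),):
    c=arm.capture(n); crop(c,*b,n+"7"); crop(c,330,240,65,60,12,n+"7b")
E
```

```text
t 14.35 pos [ 0.6486 -0.0037  0.0415] yaw 1.4564 down [-0.005 -0.003 -1.   ] F [-13.9  -14.44   8.79] M [-2.64   2.557  0.106] op 0.0433
nest pos mm [31.04 31.03] nest F [-12.16 -15.93]
```

View pics/scene7b.png

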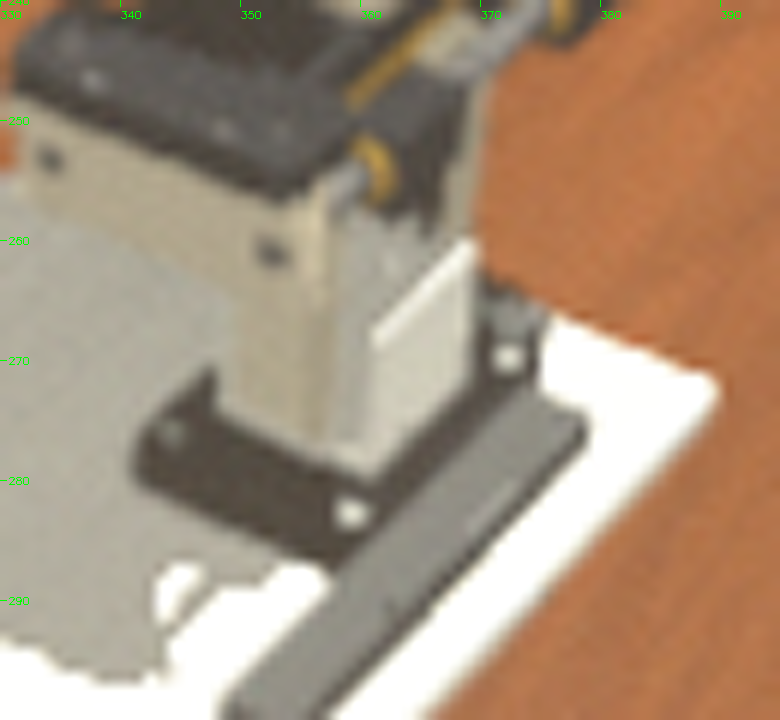

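The left rail is stiff: no motion and +5.5 N. The far direction still crept 0.6 mm, so friction may be holding it. I'll relieve the left and plate load, then push toward the far rail.

Call:
{"method": "move_arm", "body": {
  "moves": [
    [-0.0001,-0.001,0.0007,0,0,0,0.03],
    [0,0,0,0,0,0,0.03],
    [0.001,-0.0001,0,0,0,0,0.03],
    [0,0,0,0,0,0,0.03],
    [0,0,0,0,0,0,0.03]
  ]
}}

```text
time: 14.9
tool_pos: [0.6487, -0.0038, 0.0415]
tool_rot: [[0.114, -0.007, -0.993], [0.993, -0.001, 0.114], [-0.002, -1.0, 0.006]]
ft_force: [-14.6, -8.5, 5.9]
opening: 0.0433
```

```bash
python3 st.py
```

```text
t 14.9 pos [ 0.6487 -0.0038  0.0415] yaw 1.4562 down [-0.007 -0.001 -1.   ] F [-14.61  -8.45   5.86] M [-1.719  2.785  0.035] op 0.0433
nest pos mm [31.14 30.97] nest F [-13.55 -10.07]
```

Call:
{"method": "move_arm", "body": {
  "moves": [
    [0.001,-0.0001,0,0,0,0,0.03],
    [0,0,0,0,0,0,0.03],
    [0,0,0,0,0,0,0.03],
    [0,0,0,0,0,0,0.03]
  ]
}}

```text
time: 15.3
tool_pos: [0.6488, -0.0038, 0.0416]
tool_rot: [[0.114, -0.009, -0.993], [0.993, -0.001, 0.114], [-0.002, -1.0, 0.009]]
ft_force: [-21.2, -8.4, 11.8]
opening: 0.0437
```

```bash
python3 st.py
```

```text
t 15.3 pos [ 0.6488 -0.0038  0.0416] yaw 1.4563 down [-0.009 -0.001 -1.   ] F [-21.17  -8.41  11.76] M [-1.652  3.717  0.038] op 0.0437
nest pos mm [31.23 30.96] nest F [-20.07 -10.77]
```

Call:
{"method": "move_arm", "body": {
  "moves": [
    [0.0001,0.0006,0.0005,0,0,0,0.03],
    [0,0,0,0,0,0,0.03],
    [0,0,0,0,0,0,0.03],
    [0,0,0,0,0,0,0.03],
    [0,0,0,0,0,0,0.03]
  ]
}}

```text
time: 15.8
tool_pos: [0.6488, -0.0038, 0.0416]
tool_rot: [[0.114, -0.009, -0.993], [0.993, -0.002, 0.114], [-0.003, -1.0, 0.009]]
ft_force: [-19.6, -12.1, 7.2]
opening: 0.0434
```

```bash
python3 st.py
python3 - <<'E'
from h import *
from cell import arm
c=arm.capture("scene"); cv2.imwrite("pics/full8.png",c["image"][:,:,::-1]); crop(c,330,240,65,60,12,"scene8b")
# predicted base top outline/screws at home for comparison
s=c; a=-.1145; R=np.array([[np.cos(a),-np.sin(a)],[np.sin(a),np.cos(a)]])
for p in [(23.5,-33.5),(23.5,33.5),(-23.5,-33.5)]:
    w=np.r_[R@((np.array(p)+30)/1000)+[.6142,-.031],.025]; print(p,((w2px(s,w)[0]-[330,240])*12).round(0))
E
python3 st.py
```

```text
t 15.8 pos [ 0.6488 -0.0038  0.0416] yaw 1.4562 down [-0.009 -0.002 -1.   ] F [-19.55 -12.12   7.22] M [-2.147  3.498  0.021] op 0.0434
nest pos mm [31.26 31.  ] nest F [-18.04 -14.27]
(23.5, -33.5) [356. 511.]
(23.5, 33.5) [509. 357.]
(-23.5, -33.5) [177. 432.]
t 15.85 pos [ 0.6488 -0.0038  0.0416] yaw 1.4562 down [-0.009 -0.002 -1.   ] F [-19.15 -12.1    7.63] M [-2.153  3.419  0.012] op 0.0437
nest pos mm [31.24 31.01] nest F [-17.64 -14.21]
```

View pics/scene8b.png

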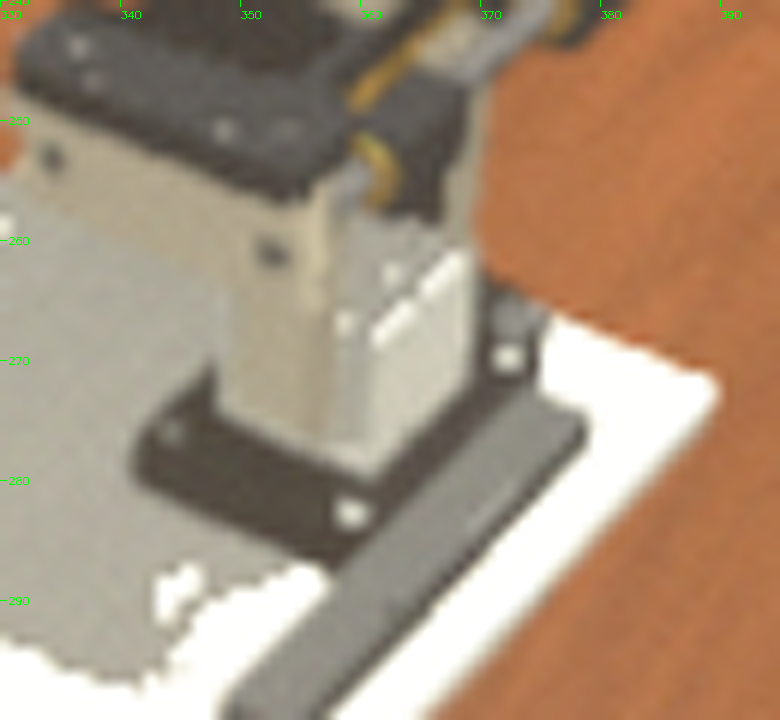

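View pics/full8.png

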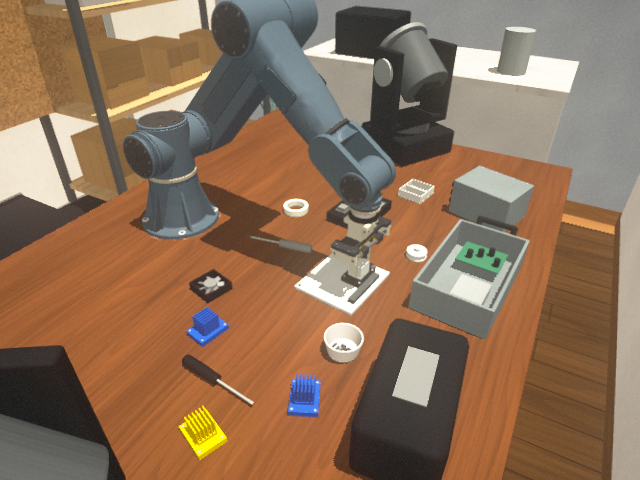

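Call:
{"method": "move_arm", "body": {
  "moves": [
    [0.0001,0.0006,0.0003,0,0,0,0.03],
    [0,0,0,0,0,0,0.03],
    [0,0,0,0,0,0,0.03],
    [0,0,0,0,0,0,0.03],
    [0,0,0,0,0,0,0.03],
    [0,0,0,0,0,0,0.03],
    [0,0,0,0,0,0,0.03],
    [0,0,0,0,0,0,0.03]
  ]
}}

```text
time: 16.65
tool_pos: [0.6488, -0.0037, 0.0417]
tool_rot: [[0.114, -0.009, -0.993], [0.993, -0.003, 0.114], [-0.004, -1.0, 0.009]]
ft_force: [-18.2, -15.7, 4.0]
opening: 0.0436
```

```bash
python3 st.py
```

```text
t 16.65 pos [ 0.6488 -0.0037  0.0417] yaw 1.4562 down [-0.009 -0.003 -1.   ] F [-18.2  -15.74   4.  ] M [-2.781  3.388 -0.021] op 0.0436
nest pos mm [31.24 31.04] nest F [-16.28 -17.72]
```

```bash
python3 -c "
from cell import arm
print(arm.hand_in())"; python3 st.py
```

```text
the job is handed in; nothing more can be done
None
the job is handed in; nothing more can be done
```

I pressed the keys in the order round, square, bar. I then gripped the driver by its heat sink, set it flat on the nest and pushed it into the corner. I handed in at about 16.7 s while still holding it there; no verdict was reported.

**Keys:** each one went down about 6 mm to a hard stop at 20–26 N. The pictures showed the round key back up before the square press, and the round and square keys up before the bar press.

**In the corner:** the wrist force was about 16 N toward the far rail and 18 N toward the left rail, with about 4 N upward.
- **Rail contact:** further pushes of 0.6–1 mm moved the tool no more than 0.1 mm in either direction, so both rails appear to be in contact.
- **Alignment:** tool tilt was about 0.01 rad and the yaw matched the nest. The module's screws were within 5 pixels, in a 12× enlargement, of where they should be at home.
- **Pins:** I inferred pin travel from first pin contact about 5 mm before the stop and could not measure it directly. I also could not separate rail force from friction.

**Disagreements:** the tool's measured position in the nest frame was about 1 mm beyond nominal home. I put that down to grip offset and camera calibration. An early push toward the far rail still crept 0.6 mm, so I reduced the load on the left rail and the plate and pushed again until it was stiff.

**Bystanders:** the last full picture showed them all apparently where they started, except the pulley and parts tray, which I did not check closely.

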